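# Clear the glue-up board and hold a lipping in the one-hand ratchet clamp

## Task

Wipe the three loose wood chips out of the clamping gap in front of the wooden lipping and right off the board onto the bench, using the pine offcut that stands on end as the scraper (no fingers on the chips), then stand the offcut upright on the bench again and let go of it. Then pump the trigger of the one-hand bar clamp against its handle - squeeze, let it spring right back, squeeze again - until the jaw presses lipping and panel firmly together against the rear pad, driving the jaw only by the trigger, never by pushing it. Finish while still holding that last squeeze with a light grip that does not crush the lipping - do not let go of the trigger at the end - and leave the other things on the bench alone.

Things in the scene. Friction and masses are not known exactly. Their poses are not given: they have to be found in the camera images.
- jig: Grey-faced board 157x250x15 mm screwed to the bench, black bar clamp lying on it. Origin: board's underside, below bar's centre line (x=0) and rear pad's face (y=0). Board spans x -22..135, y -185..65 mm; its top (bed) is at z 15. Steel bar runs along y at x -8..10, z 29..35. Panel and lipping lie at x 13..131. +x is away from the handle. Jaws reach to x 100, z 48, housing z 50
- grip (a point): Where to squeeze: midway between outer faces of handle and fully squeezed trigger, 32 mm above the bench, frame as the jig's; fingers close along jig y. Handle (fixed): faces at y -0.8 and +13.2 mm from here, x +-35 mm, z 20..44 mm over the bench. Trigger on the -y side: its outer swell is at y -31 mm released, -13 mm fully squeezed. TCP may stay here while the fingers pump between 68 and 26 mm
- trigger_face (a point): Outermost point of the grey trigger's rounded swell, where a finger pushes it (+y of the jig squeezes it); 20 mm high, middle 32 mm above the bench. Return spring about 2 to 4 N here
- trigger (a joint): Trigger hinge, rad: 0 released (springs back there by itself), 0.34 fully squeezed, tip then 2 mm from the handle. One full stroke moves the bar about 15 mm; the pawl picks up teeth of 3 mm pitch, so let it go right back to 0. Push at the swell is passed on about 1.1 to 1, less 4 N bar drag: 20 to 40 N of finger push give about 15 to 38 N at the jaw
- jaw (a joint): Travel of bar and head jaw, m, grows as the clamp closes (+y of the jig): 0 wide open, pad face then 147 mm from the rear pad's face; starts at 0 to 0.012. The work is tight at about 0.067 to 0.069. It stays where pumped (4 N drag) but holds pressure only while the trigger is squeezed
- front_pad (a point): Grey pad of the moving head jaw, 50 (x) x 6 x 30 mm, carried by the bar; this point: middle of its pressing face (looks to jig +y), 32 mm above the bench; frame as the jig's
- rear_pad (a point): Grey pad of the fixed jaw, 50 (x) x 6 x 30 mm; this point: middle of its pressing face (looks to jig -y), at jig x 74, y 0, z 32 mm
- panel: White-faced MDF panel piece 67x110x22 mm lying on the bed, its 110 mm along jig x, 1 to 4 mm off the rear pad; loose. Origin: centre of underside; its own y axis lies along the 110 mm
- lipping: Wooden edge strip 110x12x22 mm lying 1 to 6 mm off the panel's edge, facing the head jaw; loose. Origin: centre of underside, x along its 110 mm. Jaw force on it must stay under 70 N
- chip_1: Wood chip 20x13x6 mm on the bed in the gap between lipping and head jaw, nearest the bar; origin at its middle
- chip_2: Wood chip 17x14x5 mm, the middle one; origin at its middle
- chip_3: Wood chip 22x12x6 mm, nearest the board's far (+x) edge; origin at its middle
- scraper: Pine offcut 38x38x110 mm standing on its end on the bench to the right of the board, 76 g. Its own x axis points up along its length; y and z square to its sides. Origin: in the middle of one side face, 55 mm above its foot
- scraper_foot (a point): Centre of the offcut's lower end face (frame as the offcut's); at the height of what it stands on
- scraper_top (a point): Centre of the offcut's upper end face, 110 mm above its foot; grip it from above about 25 mm below this, best across the two sides that will face along jig x, so that wiping does not swing it. It fits the gap (49 to 63 mm wide along jig y) between bar and chips: chips' middles lie 71 to 113 mm from the bar's centre line
- bed_edge (a point): Middle of the gap at the board's far edge (jig x 135, y -113, z 15 mm): push the chips past it so that they drop onto the bench
- glue_tube: Bystander: glue tube 42x146x28 mm lying behind the board; leave alone
- tape_measure: Bystander: tape measure 89x58x64 mm at the right; leave alone
- parts_jar: Bystander: clear jar 62x62x58 mm behind the clamp's housing at the left; leave alone
Things that resemble listed ones, but are neither listed nor needed, are in the scene too. What is meant by the scraper is not green or yellow, and is the smaller of those in its own colour.

How it is judged:
By the outcome, as a careful person would: the job done as asked, in the order asked, and still so for the second after the job is handed in, while the arm keeps its last pose, push and grip.
It also fails if it takes over 64 s, if anything falls off the work surface, if the arm or the gripper's body presses on something with over 40 N, if the wrist force passes 120 N, or if a joint passes its speed limit or range.

## Robot

A 6-joint arm with a two-finger parallel gripper is mounted at the origin on a cart in front of the work surface, level with it; the furniture and walls round the work are solid. World frame = base frame: x ahead of the robot, y to its left, z up, the work surface at z = 0. Lengths are in m, angles in rad, forces in N, time in s.
With the tool pointing down it reaches from about 0.325 to 0.85 m from the base axis. Payload 4.4 kg.
Tool frame: the origin (TCP) lies between the finger pads, 19 mm behind the fingertips; this is the grasp point; z points along the fingers, y is the line along which they close (so a half turn about z gives the same grasp; the last joint's range is limited). The gripper opens to 94 mm and grips with 3 to 60 N. Pads are 16 mm wide; open, the fingers measure 119 mm over their backs; the gripper's body (75 mm by 177 mm) begins 78 mm behind the grasp point.
Start: joints at [1.085, 0.207, 1.542, -0, 1.393, -0.15], TCP at [0.189, 0.543, 0.224] pointing down, gripper open.
Joint ranges: [-2.73, 2.73], [-0.86, 2.22], [0.23, 2.46], [-1.11, 4.25], [0.08, 2.63], [-2.82, 2.82]. Speed limits (rad/s): [2.79, 2.79, 3.14, 3.14, 3.14, 3.14].

## Interface

Orientations are given as a unit quaternion [x, y, z, w].
In Python, from station import * gives the robot as it stands. Calls block until the motion is done:
- move_to(position, orientation): joint-space move of the TCP to a pose.
- servo_line(position, orientation=None, speed=0.15, guard=None): straight line of the TCP; orientation=None keeps the orientation; speed is the mean speed in m/s. With guard (N) it stops when the force on the tool has changed by that much, and returns True; else False.
- move_joints(angles): joint-space move.
- set_gripper(opening, f_grip=None): opening from 0.0 (shut) to 1.0 (fully open); f_grip is the grip in N (None keeps the last); returns when the fingers have stopped.
- pause(seconds).
- inverse_kinematics(position, orientation): joint angles nearest the present ones, or None.
- read_state(): the state.
- snapshot(name): name is "side" or "top" or "wrist"; returns a dict with "frame" (384x512x3 uint8, red, green, blue), "fx", "fy", "cx", "cy" (pixels), "world_from_camera" (4x4, takes a point from camera to world coordinates). Camera axes: x right, y down, z forward; pixel columns grow to the right and rows downward; lengths in m; the calibration is good to about 2 mm. A picture is of the moment at which its call begins. There is no depth.
A pose or a line that the arm cannot do raises MotionError and nothing moves.
- close_job(): hands the job in; it is judged then, once.
The state is a dict: "time": time; "joint_positions": joint angles; "qd": joint speeds; "effort": joint torques, N m; "tcp_pos": TCP position; "tcp_rot": TCP orientation; "ft_force": force on the tool from outside, world axes, zero at the start; "wrist_torque": the same for the moment, N m; "grip_width": opening from 0.0 (shut) to 1.0 (fully open); "finger_force": force on a finger pad.
Only numpy, scipy, OpenCV 4.12 (cv2) and the standard library are available. Lean on these libraries where they do the work, as an engineer would, in place of code of your own. Each camera call takes 0.05 s, during which the arm holds its last target. There are 200 camera calls.

## Working session

There is one attempt and no reset: what is moved stays moved. The work goes in short steps, each a Python script; the robot and the scene stay as the last script left them, time stands still between calls to the robot, and variables do not carry over. Pictures are saved under pics/ and viewed, at most 10 in all, crops included, and the job is handed in when it is done.

```bash
mkdir -p pics; ls
python3 - <<'E'
from station import *
import cv2, json, numpy as np
c={}
for n in ("top","side"):
    s=snapshot(n); f=s["frame"][:,:,::-1]
    cv2.imwrite(f"pics/{n}_raw0.png",f)
    cv2.imwrite(f"pics/{n}0.png",cv2.resize(f,(800,600),interpolation=cv2.INTER_CUBIC))
    c[n]={k:(np.array(s[k]).tolist()) for k in ("fx","fy","cx","cy","world_from_camera")}
    print(n,{k:np.round(v,3).tolist() for k,v in c[n].items()})
json.dump(c,open("cal.json","w"))
print(read_state())
E
```

```text
pics
top {'fx': 356.107, 'fy': 356.107, 'cx': 250.801, 'cy': 191.968, 'world_from_camera': [[-0.025, -0.998, 0.056, 0.506], [-1.0, 0.026, 0.013, -0.056], [-0.014, -0.056, -0.998, 0.945], [0.0, 0.0, 0.0, 1.0]]}
side {'fx': 421.89, 'fy': 421.89, 'cx': 263.335, 'cy': 192.179, 'world_from_camera': [[-0.986, -0.111, 0.121, 0.437], [-0.164, 0.695, -0.7, 0.745], [-0.007, -0.71, -0.704, 0.9], [0.0, 0.0, 0.0, 1.0]]}
{'time': 0.1, 'joint_positions': array([ 1.08445063e+00,  2.07391688e-01,  1.54279879e+00, -2.35528341e-05,
        1.39352409e+00, -1.50482894e-01]), 'qd': array([-0.00042017,  0.00049981, -0.00109864,  0.00123534,  0.00088539,
       -0.00058951]), 'effort': array([-9.93688918e-04, -3.71860528e+01, -2.82294238e+01,  6.99591567e-02,
        3.10867326e-02, -5.99622308e-05]), 'tcp_pos': array([0.1891881 , 0.54224322, 0.22318043]), 'tcp_rot': array([ 1.67141057e-01,  9.85932422e-01, -1.01125618e-03, -3.21137803e-04]), 'ft_force': array([-0.32924514,  0.6369109 , -1.02729606]), 'wrist_torque': array([-0.05400002,  0.00326762, -0.02145551]), 'finger_force': 0.0, 'grip_width': 0.9995597452337515}
```

View pics/top0.png

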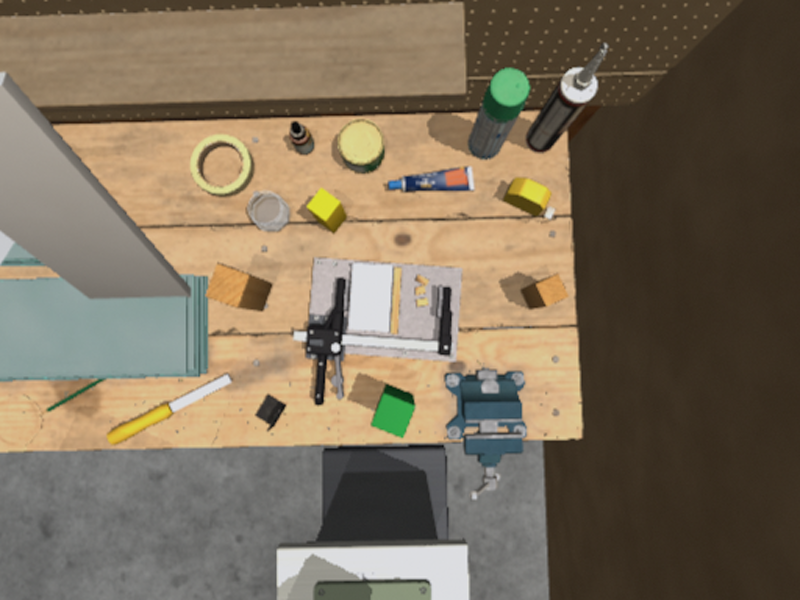

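View pics/side0.png

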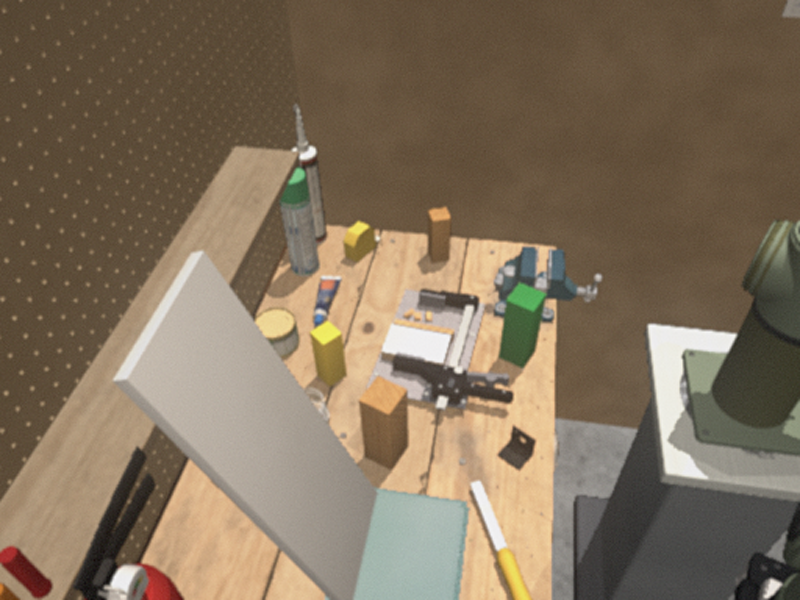

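The top view shows the jig at about (385,308), the small pine offcut at (545,290) and the big look-alike at (240,285). The handle and trigger are at (320–340,385), pointing at the robot. I'll retract, swing clear of the leaning panel and use the wrist camera close up.

```bash
cat > h.py <<'E'
from station import *
import numpy as np, cv2, json
from scipy.spatial.transform import Rotation as R
def down(phi):
    y=np.array([np.cos(phi),np.sin(phi),0]); z=np.array([0,0,-1.]); x=np.cross(y,z)
    return R.from_matrix(np.c_[x,y,z]).as_quat()
def snap(n,f,scale=1.5625):
    s=snapshot(n); im=s["frame"][:,:,::-1]; cv2.imwrite(f"pics/{f}.png",cv2.resize(im,None,fx=scale,fy=scale,interpolation=cv2.INTER_CUBIC))
    json.dump({k:np.array(s[k]).tolist() for k in ("fx","fy","cx","cy","world_from_camera")},open(f"pics/{f}.json","w"))
def px(f,u,v,z,scale=1.5625):
    c=json.load(open(f"pics/{f}.json")); T=np.array(c["world_from_camera"])
    # resize pixel centre convention
    u=(u+.5)/scale-.5; v=(v+.5)/scale-.5
    d=T[:3,:3]@[(u-c["cx"])/c["fx"],(v-c["cy"])/c["fy"],1]; o=T[:3,3]
    return o+d*(z-o[2])/d[2]
def st():
    s=read_state(); print("t%.2f"%s["time"],"p",np.round(s["tcp_pos"],4),"F",np.round(s["ft_force"],1),"g %.3f ff %.1f"%(s["grip_width"],s["finger_force"]),flush=True); return s
E
python3 - <<'E'
from h import *
a=1.236
move_to([.36*np.cos(a),.36*np.sin(a),.3],down(a))
move_to([.42,-.03,.38],down(0)); st()
snap("wrist","w1"); c=json.load(open("pics/w1.json")); print(np.round(c["world_from_camera"],3),c["fx"])
snap("top","t1")
E
```

```text
t2.77 p [ 0.42   -0.0293  0.3797] F [-0.1  0.4 -0. ] g 1.000 ff 0.0
[[ 1.     0.003 -0.001  0.42 ]
 [ 0.003 -0.974 -0.227  0.036]
 [-0.001  0.227 -0.974  0.54 ]
 [ 0.     0.     0.     1.   ]] 320.7291667229084
```

View pics/w1.png

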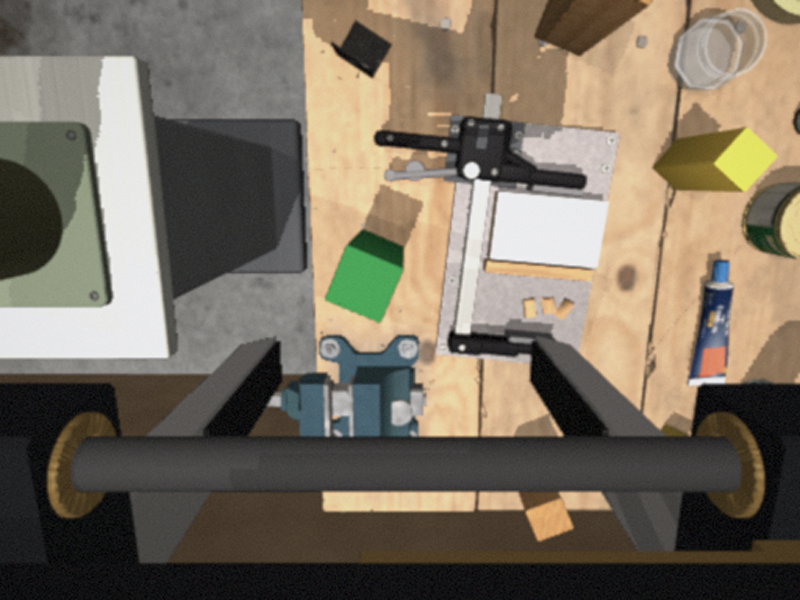

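The wrist view shows the jig clearly: board corners at about (440,352), (578,360) and (617,130), chips at (530–565,307), and the offcut at (548,518). I'll take closer views of both.

Run:
```python
from h import *
servo_line([.50,-.10,.27],down(0),speed=.3); snap("wrist","w2")
servo_line([.55,-.34,.28],down(0),speed=.4); snap("wrist","w3"); st()
```

```text
t4.40 p [ 0.55   -0.3379  0.2809] F [ 1.1 -0.2 -0.3] g 0.998 ff 0.0
```

View pics/w2.png

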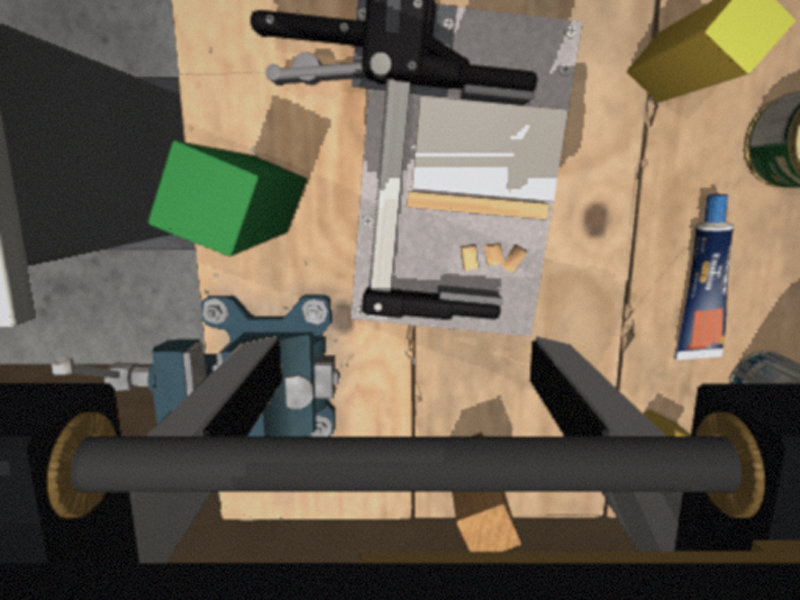

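View pics/w3.png

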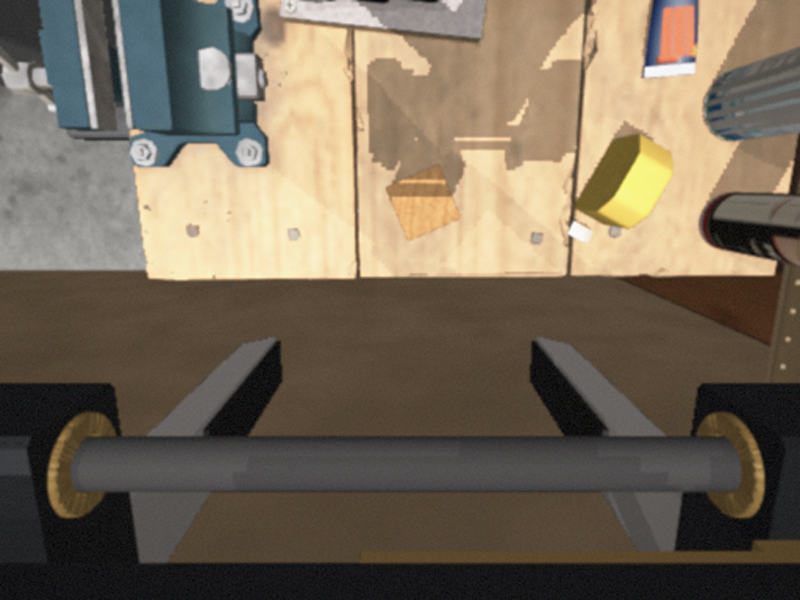

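View w2 shows the board corners at (352,318), (532,334) and (580,20), the chips at (470,257), (494,255) and (513,259), and the lipping at (408–548,205). In w3 the offcut's top is at about (425,212). I'll enlarge both.

Run:
```python
import cv2,numpy as np
a=cv2.imread("pics/w2.png"); b=cv2.imread("pics/w3.png")
A=cv2.resize(a[0:340,240:600],None,fx=1.76,fy=1.76,interpolation=cv2.INTER_CUBIC) # 634x598
B=cv2.resize(b[160:260,376:476],(400,400),interpolation=cv2.INTER_CUBIC)
C=np.zeros((600,800,3),np.uint8)
cv2.imwrite("pics/cropA.png",A); cv2.imwrite("pics/cropB.png",B)
```

```text
(no output)
```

View pics/cropA.png

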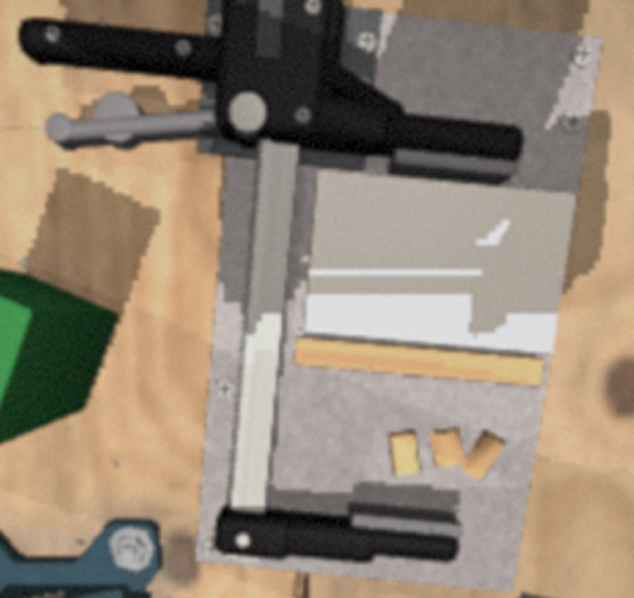

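View pics/cropB.png

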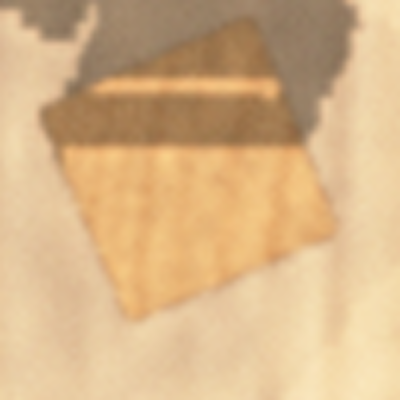

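Crop A: board corners at (197,562), (517,590) and (602,38); pads' faces, lipping and chips are clear. Crop B: the offcut's top corners are at (40,108), (250,15), (335,238) and (130,320).

Run:
```python
from h import *
A=lambda U,V,z: px("w2",240+U/1.76,V/1.76,z)
P=np.array([A(197,562,.015),A(517,590,.015),A(602,38,.015)])[:,:2]
J=np.array([[-.022,-.185],[.135,-.185],[.135,.065]])
jm,pm=J.mean(0),P.mean(0); a=(J-jm);b=(P-pm)
th=np.arctan2((a[:,0]*b[:,1]-a[:,1]*b[:,0]).sum(),(a*b).sum())
Rm=np.array([[np.cos(th),-np.sin(th)],[np.sin(th),np.cos(th)]]); o=pm-Rm@jm
print("jig",o,th,"res mm",1e3*(P-(J@Rm.T+o)))
json.dump({"o":o.tolist(),"th":th},open("jig.json","w"))
tj=lambda p:np.round(1e3*Rm.T@(p[:2]-o),1)
for n,U,V,z in [("chip1",404,452,.02),("chip2",447,447,.02),("chip3",483,454,.02),("lip fl",296,365,.037),("lip fr",541,384,.037),("lip bl",297,338,.037),("pan fl",305,332,.037),("pan fr",552,353,.037),("fpad l",352,505,.047),("fpad r",458,520,.047),("rpad l",392,175,.047),("rpad r",515,181,.047),("trig swell",115,145,.042),("trig tip",58,140,.04),("handle left",22,40,.044),("handle bot",120,68,.044),("handle top",120,20,.044),("barL",233,505,.035),("barR",267,505,.035)]:
    print(n,tj(A(U,V,z)))
B=np.array([px("w3",376+U/4,160+V/4,.11) for U,V in [(40,108),(250,15),(335,238),(130,320)]])[:,:2]
print("scr",B.mean(0),[np.linalg.norm(B[i]-B[i-1]) for i in range(4)],[np.degrees(np.arctan2(*(B[i]-B[i-1])[::-1])) for i in range(4)])
```

```text
jig [0.49264904 0.03289005] -0.09049234432341491 res mm [[-0.30742811  0.41804179]
 [ 0.65006572  0.65784453]
 [-0.34263761 -1.07588632]]
chip1 [  71.2 -120.8]
chip2 [  91.  -116.6]
chip3 [ 108.2 -118.3]
lip fl [ 16.8 -84.7]
lip fr [125.4 -82.9]
lip bl [ 16.1 -73.1]
pan fl [ 19.4 -70.2]
pan fr [128.1 -69.2]
fpad l [  47.2 -142.9]
fpad r [  95.1 -145.4]
rpad l [48.7 -4.4]
rpad r [99.1 -2. ]
trig swell [-65.8  -2.6]
trig tip [-89.7  -2.5]
handle left [-104.2   32.8]
handle bot [-64.7  26.1]
handle top [-65.6  43.6]
barL [  -6.  -150.4]
barR [   9.5 -148.9]
scr [ 0.56134843 -0.28640656] [np.float64(0.03715691465950642), np.float64(0.03666053891880046), np.float64(0.03810582345665988), np.float64(0.03612937354250797)] [np.float64(113.20300549904677), np.float64(23.404992784182), np.float64(-67.6091893096109), np.float64(-158.09090395686752)]
```

```bash
cat >> h.py <<'E'
try:
    _j=json.load(open("jig.json")); TH=_j["th"]
    def J(x,y,z): c,s=np.cos(TH),np.sin(TH); return np.array([_j["o"][0]+c*x-s*y,_j["o"][1]+s*x+c*y,z])
except Exception: pass
E
python3 - <<'E'
from h import *
ph=np.radians(23.0); S=[.5613,-.2864]
set_gripper(.75)
servo_line([*S,.17],down(ph),speed=.3)
print(servo_line([*S,.085],speed=.12,guard=8)); st()
set_gripper(0.0,25); st()
servo_line([*S,.19],speed=.15); s=st()
snap("side","s1")
servo_line(J(.038,-.116,.19),down(TH),speed=.2)
print(servo_line(J(.038,-.116,.125),speed=.1,guard=6)); st()
snap("wrist","w4"); snap("side","s2")
E
python3 - <<'E'
import cv2,numpy as np
a=cv2.imread("pics/s2.png"); b=cv2.imread("pics/w4.png")
A=cv2.resize(a[180:420,340:580],(600,600)); cv2.imwrite("pics/s2c.png",A)
E
```

```text
False
t6.39 p [ 0.5621 -0.2871  0.0862] F [-0.8 -0.4  0.6] g 0.750 ff 0.0
t7.00 p [ 0.5614 -0.2864  0.0852] F [-0.3  0.7  0.8] g 0.403 ff 25.0
t7.85 p [ 0.5606 -0.2859  0.1888] F [ 0.7  0.7 -0.5] g 0.404 ff 25.0
False
t9.88 p [ 0.5205 -0.0863  0.1255] F [-0.3  0.5 -0.9] g 0.404 ff 25.0
```

View pics/s2c.png

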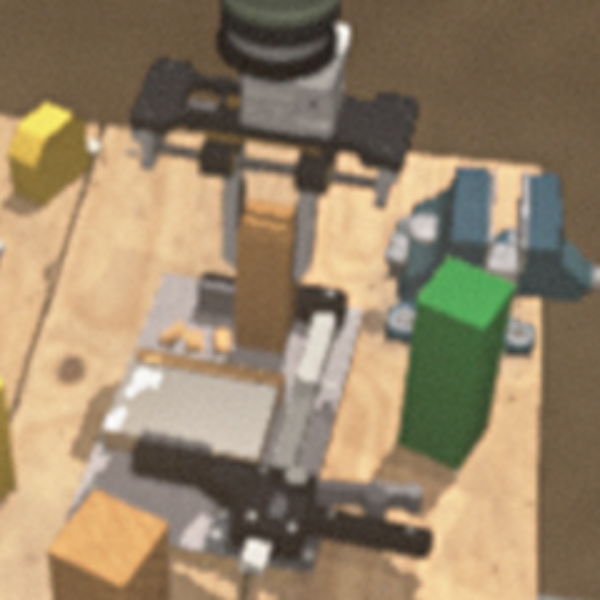

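The offcut is above the gap, between the bar (320,350) and the chips (170–220,340). Next I lower it, wipe and look.

Run:
```python
from h import *
g=servo_line(J(.038,-.116,.098),speed=.03,guard=4); s=st(); print(g)
z=max(s["tcp_pos"][2]+.0012,.1005) if g else .101
servo_line(J(.038,-.116,z),speed=.05)
g=servo_line(J(.155,-.117,z),speed=.06,guard=20); st(); print(g,z)
snap("side","s3"); snap("wrist","w5")
a=cv2.imread("pics/s3.png"); cv2.imwrite("pics/s3c.png",cv2.resize(a[180:420,340:580],(600,600)))
```

```text
t10.74 p [ 0.5197 -0.086   0.1001] F [ 0.7 -0.2  2.7] g 0.402 ff 25.0
True
t13.09 p [ 0.6363 -0.0976  0.1013] F [ 0.3 -0.2 -0.8] g 0.403 ff 25.0
False 0.10129079032551111
```

View pics/s3c.png

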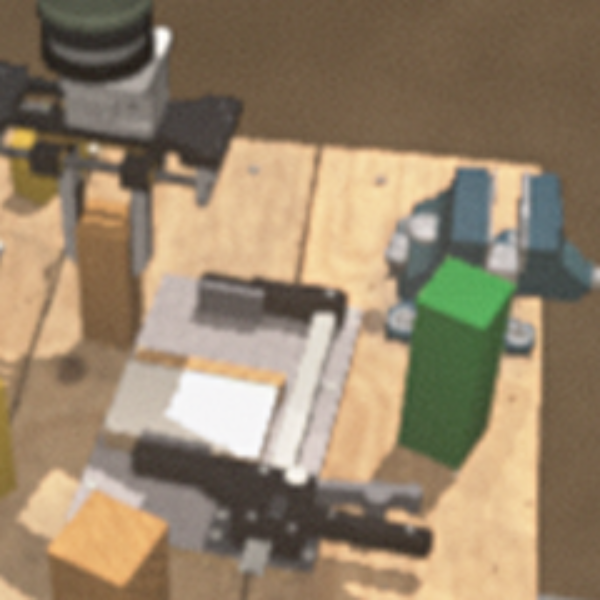

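The gap is clear: the offcut is past the board edge at (110,340) and no chips remain on the bed. I'll stand the offcut back where it was and then compare pictures by code.

Run:
```python
from h import *
ph=np.radians(23.0); S=[.5613,-.2864]
servo_line(J(.155,-.117,.19),speed=.2)
servo_line([*S,.17],down(ph),speed=.25)
servo_line([*S,.092],speed=.12)
print(servo_line([*S,.082],speed=.02,guard=3)); st()
set_gripper(.75); st()
servo_line([*S,.2],speed=.15)
servo_line([.50,-.10,.27],down(0),speed=.3); set_gripper(1.0); pause(.2); st(); snap("wrist","w6")
a=cv2.imread("pics/w2.png").astype(int); b=cv2.imread("pics/w6.png").astype(int)
d=cv2.GaussianBlur(np.abs(a-b).max(2).astype(np.uint8),(5,5),0); m=(d>35).astype(np.uint8); m[345:430,230:590]=0
n,_,stt,c=cv2.connectedComponentsWithStats(m)
for i in range(1,n):
    if stt[i,4]>25:
        p=px("w2",*c[i],.005); r=np.array([np.cos(TH)*(p[0]-J(0,0,0)[0])+np.sin(TH)*(p[1]-J(0,0,0)[1]),-np.sin(TH)*(p[0]-J(0,0,0)[0])+np.cos(TH)*(p[1]-J(0,0,0)[1])])
        print(stt[i],np.round(c[i]),np.round(r*1e3))
```

```text
True
t15.97 p [ 0.5619 -0.2868  0.085 ] F [ 0.2 -0.4  5. ] g 0.399 ff 25.0
t16.66 p [ 0.5609 -0.2861  0.0837] F [ 0.3  0.  -0. ] g 0.748 ff 0.0
t19.20 p [ 0.5    -0.1     0.2701] F [-0.2 -0.2 -0.3] g 0.995 ff 0.0
[250   8  29   8  98] [263.  10.] [-108.   52.]
[706  32  39  38 117] [723.  48.] [250.  58.]
[260  34  91  12 268] [305.  39.] [-75.  35.]
[324  78  17   4  39] [332.  79.] [-52.   8.]
[276  82  23   4  53] [286.  83.] [-89.   1.]
[712 228  19   4  43] [721. 230.] [282. -80.]
[486 242  41  29 680] [504. 255.] [ 103. -119.]
[541 242  34  34 594] [557. 258.] [ 148. -117.]
[460 244  18  25 310] [468. 255.] [  72. -121.]
[220 294  12   3  32] [225. 295.] [-135. -176.]
```

Run:
```python
from h import *
snap("side","s6")
a=cv2.imread("pics/w6.png"); s=cv2.imread("pics/s6.png")
I=cv2.INTER_CUBIC
A=cv2.resize(a[210:310,500:600],(400,400),interpolation=I)
B=cv2.resize(s[280:380,360:460],(400,400),interpolation=I)
D=cv2.resize(s[190:290,380:580],(400,200),interpolation=I)
E_=cv2.resize(a[0:120,230:470],(400,200),interpolation=I)
cv2.imwrite("pics/comp.png",np.vstack([np.hstack([A,B]),np.hstack([D,E_])]))
```

```text
(no output)
```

View pics/comp.png

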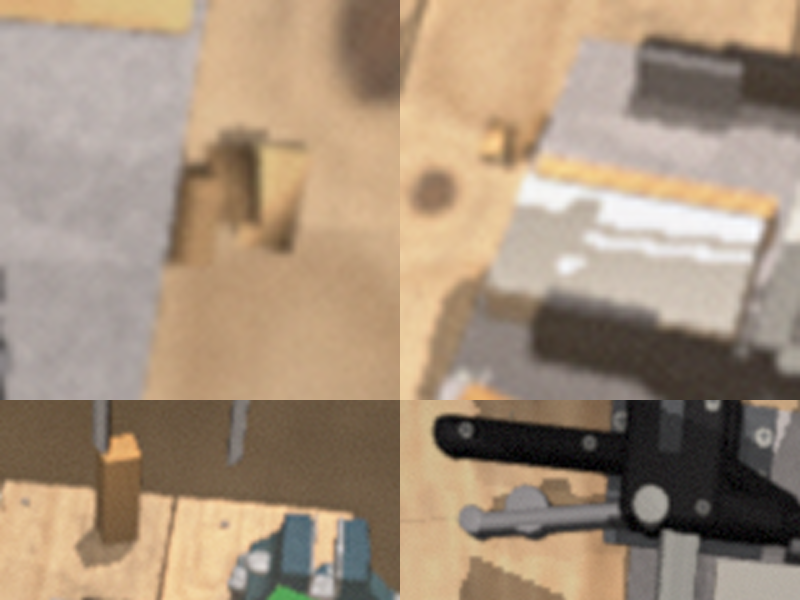

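Composite: top-left shows all three chips on the bench just past the board edge, at (195,215), (240,195) and (285,190). Bottom-left shows the offcut standing upright, and bottom-right shows handle and trigger. I need to check how far the green block is from the gripper body before going to the grip.

Run:
```python
from h import *
def inv(p): 
    d=p[:2]-J(0,0,0)[:2]; c,s=np.cos(TH),np.sin(TH); return np.array([c*d[0]+s*d[1],-s*d[0]+c*d[1]])
w1=[(365,232),(403,250),(380,322),(326,298)]; w2=[(173,142),(258,180),(230,255),(150,220)]
for z in (.08,.1,.12,.14,.16,.18):
    e=np.mean([np.linalg.norm(px("w1",*a,z)[:2]-px("w2",*b,z)[:2]) for a,b in zip(w1,w2)]); print(z,round(e*1e3,1),[np.round(1e3*inv(px("w2",*b,z))).tolist() for b in w2])
g=J(-.067,.0285,.032)
for p in (TH+np.pi/2,TH-np.pi/2): print(g,inverse_kinematics(g,down(p)))
```

```text
0.08 26.2 [[-145.0, -54.0], [-87.0, -74.0], [-106.0, -127.0], [-161.0, -108.0]]
0.1 20.1 [[-136.0, -55.0], [-82.0, -73.0], [-99.0, -124.0], [-151.0, -105.0]]
0.12 14.6 [[-127.0, -56.0], [-76.0, -73.0], [-92.0, -120.0], [-141.0, -103.0]]
0.14 10.0 [[-118.0, -56.0], [-70.0, -73.0], [-85.0, -117.0], [-131.0, -101.0]]
0.16 11.7 [[-109.0, -57.0], [-64.0, -72.0], [-78.0, -113.0], [-121.0, -98.0]]
0.18 16.4 [[-100.0, -58.0], [-59.0, -72.0], [-72.0, -110.0], [-112.0, -96.0]]
[0.42849869 0.06732816 0.032     ] [-4.42096998e-02  1.81350856e-01  2.03342288e+00 -4.44089210e-16
  9.26818918e-01 -1.52451368e+00]
[0.42849869 0.06732816 0.032     ] [-4.42096998e-02  1.81350856e-01  2.03342288e+00 -4.44089210e-16
  9.26818918e-01  1.61707897e+00]
```

The green block (~0.15 m tall, nearest corner near jig y −56) almost touches the gripper body's envelope. I'll lean the tool 20° about the closing axis, moving the body away from it, and try a first stroke.

```bash
cat >> h.py <<'E'
def tilt(phi,a):   # tool leaning so that its body moves to jig +x by angle a
    y=np.array([np.cos(phi),np.sin(phi),0]); jx=np.array([np.cos(TH),np.sin(TH),0])
    z=-np.cos(a)*np.array([0,0,1.])-np.sin(a)*jx; x=np.cross(y,z)
    return R.from_matrix(np.c_[x,y,z]).as_quat()
GX,GY,GZ=-.066,.0286,.032
Q=tilt(TH+np.pi/2,np.radians(20))
JY=np.array([-np.sin(TH),np.cos(TH),0])
def fy():
    s=read_state(); print("t%.2f w %.1f mm ff %.1f Fjy %.1f F %s"%(s["time"],s["grip_width"]*94,s["finger_force"],s["ft_force"]@JY,np.round(s["ft_force"],1)),flush=True); return s
E
python3 - <<'E'
from h import *
print(inverse_kinematics(J(GX,GY,GZ),Q),inverse_kinematics(J(GX,GY,.2),Q))
move_to(J(GX,GY,.27),Q); set_gripper(.80)
servo_line(J(GX,GY,.08),speed=.2)
print(servo_line(J(GX,GY,GZ),speed=.08,guard=5)); st(); fy()
set_gripper(0.26,20); fy(); pause(.3); fy()
set_gripper(68/94); pause(.2); fy(); snap("wrist","w7"); snap("top","t7")
E
```

```text
[-0.05364491  0.40976572  1.77425703  0.01305354  1.30643907 -1.53958016] [-0.05364491  0.17842869  1.66889181  0.01263307  1.64311407 -1.53525639]
False
t22.74 p [0.4295 0.0673 0.0319] F [0.1 0.5 0.4] g 0.800 ff 0.0
t22.74 w 75.2 mm ff 0.0 Fjy 0.5 F [0.1 0.5 0.4]
t23.57 w 26.0 mm ff 20.0 Fjy 5.4 F [-2.1  5.6  0.6]
t23.88 w 26.1 mm ff 20.0 Fjy 5.5 F [-1.6  5.7  1.9]
t24.88 w 68.3 mm ff 0.0 Fjy -0.3 F [-0.2 -0.3  0.1]
```

Run:
```python
from h import *
for i in range(6):
    set_gripper(0.26,20); s=fy()
    if s["grip_width"]*94>28: print("tight",i); break
    set_gripper(68/94); pause(.1)
snap("top","t8")
```

```text
t25.72 w 25.6 mm ff 20.0 Fjy 5.6 F [-2.1  5.8  1.3]
t27.36 w 25.7 mm ff 20.0 Fjy 5.9 F [-1.9  6.1  0.4]
t29.00 w 25.9 mm ff 20.0 Fjy 5.3 F [-2.2  5.5  0.7]
t30.55 w 33.3 mm ff 20.0 Fjy -5.8 F [-3.7 -5.5  1.3]
tight 3
```

The fifth stroke stops part-way at 33 mm, so the work is tight. I'll check the jaw's travel, centre the gripper on handle and trigger, and set the final grip.

Run:
```python
from h import *
s=read_state(); d=(s["tcp_pos"]-J(GX,GY,GZ)); print("tcp dev jy mm",1e3*d@JY)
servo_line(J(GX,GY-.0035,GZ),speed=.02); fy()
set_gripper(0.2,28); pause(.4); s=fy(); print("dev",1e3*(s["tcp_pos"]-J(GX,GY,GZ))@JY)
snap("top","t9"); snap("side","s9"); snap("wrist","w9")
a=cv2.imread("pics/t9.png"); I=cv2.INTER_CUBIC; b=cv2.imread("pics/s9.png")
A=cv2.resize(a[240:390,290:490],(800,600),interpolation=I); cv2.imwrite("pics/t9c.png",A)
# head jaw position: dark band along a jig-x=70 line, z=.048, at the top camera
c=json.load(open("pics/t9.json")); 
def prof(f,x,z,ys):
    c=json.load(open(f"pics/{f}.json")); T=np.linalg.inv(np.array(c["world_from_camera"])); im=cv2.imread(f"pics/{f}.png",0)
    o=[]
    for y in ys:
        p=T@np.r_[J(x,y,z),1]; u=c["cx"]+c["fx"]*p[0]/p[2]; v=c["cy"]+c["fy"]*p[1]/p[2]
        o.append(int(cv2.getRectSubPix(im,(3,3),((u+.5)*1.5625-.5,(v+.5)*1.5625-.5)).mean()))
    return o
ys=np.arange(-.18,.03,.004); np.set_printoptions(linewidth=200)
for f in ("t1","t9"):
    for x in (.06,.09): print(f,x,list(zip((ys*1e3).round().astype(int).tolist(),prof(f,x,.045,ys))))
```

```text
tcp dev jy mm -1.50216951244535
t30.93 w 33.8 mm ff 20.0 Fjy 5.6 F [-2.3  5.8  0. ]
t31.65 w 30.2 mm ff 28.0 Fjy 9.7 F [-2.3 10.  -1. ]
dev 0.08546824745866088
t1 0.06 [(-180, 190), (-176, 185), (-172, 181), (-168, 135), (-164, 53), (-160, 36), (-156, 34), (-152, 73), (-148, 144), (-144, 102), (-140, 113), (-136, 117), (-132, 160), (-128, 181), (-124, 181), (-120, 181), (-116, 178), (-112, 175), (-108, 182), (-104, 182), (-100, 182), (-96, 182), (-92, 182), (-88, 183), (-84, 173), (-80, 180), (-76, 185), (-72, 166), (-68, 198), (-64, 231), (-60, 232), (-56, 231), (-52, 232), (-48, 231), (-44, 231), (-40, 231), (-36, 232), (-32, 231), (-28, 231), (-24, 231), (-20, 232), (-16, 232), (-12, 232), (-8, 232), (-4, 201), (0, 121), (4, 157), (8, 72), (12, 38), (16, 39), (20, 57), (24, 131), (28, 186)]
t1 0.09 [(-180, 181), (-176, 185), (-172, 187), (-168, 168), (-164, 74), (-160, 36), (-156, 34), (-152, 86), (-148, 139), (-144, 96), (-140, 115), (-136, 122), (-132, 167), (-128, 182), (-124, 187), (-120, 194), (-116, 194), (-112, 189), (-108, 158), (-104, 171), (-100, 184), (-96, 182), (-92, 
[... 939 characters left out ...]
, (12, 134), (16, 98), (20, 105), (24, 138), (28, 123)]
t9 0.09 [(-180, 192), (-176, 198), (-172, 200), (-168, 197), (-164, 195), (-160, 196), (-156, 198), (-152, 198), (-148, 196), (-144, 196), (-140, 196), (-136, 194), (-132, 193), (-128, 194), (-124, 197), (-120, 200), (-116, 201), (-112, 195), (-108, 196), (-104, 199), (-100, 181), (-96, 65), (-92, 38), (-88, 36), (-84, 83), (-80, 158), (-76, 165), (-72, 197), (-68, 198), (-64, 217), (-60, 231), (-56, 231), (-52, 230), (-48, 230), (-44, 230), (-40, 230), (-36, 230), (-32, 230), (-28, 230), (-24, 230), (-20, 230), (-16, 230), (-12, 230), (-8, 206), (-4, 53), (0, 75), (4, 120), (8, 136), (12, 127), (16, 77), (20, 118), (24, 134), (28, 94)]
```

Run:
```python
from h import *
servo_line(J(GX,GY,GZ),speed=.01); pause(.3); s=fy(); print("dev",1e3*(s["tcp_pos"]-J(GX,GY,GZ))@JY)
pause(.7); fy()
set_gripper(0.2,32); pause(.3); s=fy()
```

```text
t32.60 w 26.3 mm ff 28.0 Fjy 6.1 F [-2.1  6.3 -0.3]
dev 1.8541543745691742
t33.30 w 26.4 mm ff 28.0 Fjy 5.8 F [-2.9  6.1 -0.2]
t33.82 w 25.4 mm ff 32.0 Fjy 6.2 F [-2.5  6.5 -0.3]
```

Run:
```python
from h import *
snap("top","t10")
def prof(f,x,z,ys):
    c=json.load(open(f"pics/{f}.json")); T=np.linalg.inv(np.array(c["world_from_camera"])); im=cv2.imread(f"pics/{f}.png",0); o=[]
    for y in ys:
        p=T@np.r_[J(x,y,z),1]; u=c["cx"]+c["fx"]*p[0]/p[2]; v=c["cy"]+c["fy"]*p[1]/p[2]
        o.append(float(cv2.getRectSubPix(im,(3,3),((u+.5)*1.5625-.5,(v+.5)*1.5625-.5)).mean()))
    return np.array(o)
ys=np.arange(-.18,-.05,.0005)
for f in ("t1","t8","t9","t10"):
    for x in (.06,.085):
        p=prof(f,x,.047,ys); i=np.where(p<90)[0]; print(f,x,"jaw dark band %.1f..%.1f"%(ys[i[0]]*1e3,ys[i[-1]]*1e3))
```

```text
t1 0.06 jaw dark band -165.5..-151.5
t1 0.085 jaw dark band -164.0..-152.5
t8 0.06 jaw dark band -98.5..-83.5
t8 0.085 jaw dark band -96.5..-84.0
t9 0.06 jaw dark band -98.5..-83.5
t9 0.085 jaw dark band -96.5..-84.0
t10 0.06 jaw dark band -98.5..-83.5
t10 0.085 jaw dark band -96.5..-84.0
```

The jaw has moved 67 mm and sits tight, but the trigger crept on to its stop. I'll let it spring right back and squeeze again so the last stroke isn't at the stop.

Run:
```python
from h import *
D=lambda s: 1e3*(s["tcp_pos"]-J(GX,GY,GZ))@JY
def rep():
    s=fy(); w=s["grip_width"]*94; print("   trig finger %.1f handle finger %.1f"%(D(s)-w/2,D(s)+w/2)); return s
set_gripper(70/94); pause(.4); rep()
for f in (10,20,28):
    set_gripper(0.2,f); pause(.4); rep()
snap("top","t11")
```

```text
t35.10 w 70.2 mm ff 0.0 Fjy 0.2 F [ 0.6  0.1 -0.4]
   trig finger -35.1 handle finger 35.1
t36.07 w 40.9 mm ff 10.0 Fjy -14.6 F [ -2.9 -14.4   0.5]
   trig finger -25.4 handle finger 15.5
t36.76 w 33.5 mm ff 20.0 Fjy -5.4 F [-2.5 -5.2 -1. ]
   trig finger -18.3 handle finger 15.2
t37.62 w 26.4 mm ff 28.0 Fjy 4.5 F [-1.2  4.6 -2.3]
   trig finger -11.3 handle finger 15.0
```

The trigger yields elastically against the tight work: 10 N → −25 mm, 20 N → −18 mm, 28 N → close to its stop, with the jaw unmoved. A final clean squeeze at 25 N stays short of the stop and roughly balanced.

Run:
```python
from h import *
set_gripper(70/94); pause(.4); fy()
set_gripper(0.2,25); pause(.6); s=fy(); pause(.6); s=fy()
w=s["grip_width"]*94; d=1e3*(s["tcp_pos"]-J(GX,GY,GZ))@JY; print("trig %.1f handle %.1f"%(d-w/2,d+w/2))
snap("top","t12")
a,b=[cv2.imread(f"pics/{f}.png").astype(int) for f in ("t10","t12")]
m=(cv2.GaussianBlur(np.abs(a-b).max(2).astype(np.uint8),(5,5),0)>30).astype(np.uint8); n,_,q,c=cv2.connectedComponentsWithStats(m)
print([(q[i,4],c[i].round()) for i in range(1,n) if q[i,4]>15])
```

```text
t38.90 w 70.3 mm ff 0.0 Fjy 0.7 F [-0.2  0.7  0.5]
t40.52 w 26.7 mm ff 25.0 Fjy 4.8 F [-3.8  5.2 -4.3]
t41.12 w 27.0 mm ff 25.0 Fjy 4.8 F [-4.6  5.2 -4. ]
trig -11.8 handle 15.2
[]
```

Run:
```python
from h import *
def rep(f):
    s=read_state(); w=s["grip_width"]*94; d=1e3*(s["tcp_pos"]-J(GX,GY,GZ))@JY
    n=s["ft_force"]@JY; print("f %d t %.1f w %.1f trig %.1f handle %.1f net %.1f T~%.1f"%(f,s["time"],w,d-w/2,d+w/2,n,f-n/2),flush=True)
for f in (22,18,14,10,18,22,24): set_gripper(.2,f); pause(.3); rep(f)
```

```text
f 22 t 41.7 w 26.8 trig -11.8 handle 15.0 net 3.8 T~20.1
f 18 t 42.2 w 27.3 trig -12.2 handle 15.1 net 3.2 T~16.4
f 14 t 42.7 w 27.8 trig -12.7 handle 15.1 net 2.7 T~12.7
f 10 t 43.2 w 28.5 trig -13.2 handle 15.3 net 2.7 T~8.6
f 18 t 43.8 w 27.4 trig -12.3 handle 15.1 net 4.5 T~15.7
f 22 t 44.3 w 27.3 trig -12.1 handle 15.2 net 2.7 T~20.7
f 24 t 44.8 w 26.8 trig -11.7 handle 15.1 net 3.5 T~22.2
```

```bash
cat >> h.py <<'E'
def edges(f,z=.047,thr=100):
    c=json.load(open(f"pics/{f}.json")); T=np.linalg.inv(np.array(c["world_from_camera"])); im=cv2.imread(f"pics/{f}.png",0).astype(np.float32)
    ys=np.arange(-.125,-.05,.0002); P=0
    for x in np.arange(.058,.092,.001):
        p=T[:3,:3]@np.array([J(x,y,z) for y in ys]).T+T[:3,3:]; u=(c["cx"]+c["fx"]*p[0]/p[2]+.5)*1.5625-.5; v=(c["cy"]+c["fy"]*p[1]/p[2]+.5)*1.5625-.5
        P=P+cv2.remap(im,u.astype(np.float32)[None],v.astype(np.float32)[None],cv2.INTER_LINEAR)[0]/34
    k=np.where((P[:-1]-thr)*(P[1:]-thr)<0)[0]
    w=np.where((P[:-1]<215)&(P[1:]>=215))[0]
    return (ys[k]*1e3).round(2).tolist(),(ys[w]*1e3).round(2).tolist()
E
python3 - <<'E'
from h import *
for f in ("t8","t9","t10","t11","t12"): print(f,edges(f))
a=[cv2.imread(f"pics/{f}.png").astype(int) for f in ("t8","t9","t10","t11","t12")]
for i in range(1,5):
    d=cv2.GaussianBlur(np.abs(a[i]-a[0]).max(2).astype(np.uint8),(5,5),0); n,_,q,c=cv2.connectedComponentsWithStats((d>25).astype(np.uint8))
    print(i,[(int(q[k,4]),c[k].round().tolist()) for k in range(1,n) if q[k,4]>8])
E
```

```text
t8 ([-97.6, -83.8], [-64.4])
t9 ([-97.6, -83.6], [-64.2])
t10 ([-97.6, -83.8], [-64.2])
t11 ([-97.6, -83.6], [-64.2])
t12 ([-97.6, -83.8], [-64.2])
1 [(11, [294.0, 263.0]), (1268, [329.0, 365.0]), (1108, [225.0, 361.0]), (848, [238.0, 348.0]), (1086, [342.0, 347.0]), (22, [232.0, 275.0]), (248, [328.0, 296.0]), (69, [235.0, 290.0]), (26, [227.0, 295.0]), (18, [327.0, 319.0]), (11, [215.0, 323.0]), (13, [317.0, 328.0]), (265, [320.0, 366.0]), (220, [340.0, 412.0]), (27, [251.0, 390.0]), (10, [210.0, 387.0]), (11, [314.0, 408.0]), (145, [313.0, 432.0]), (12, [202.0, 428.0]), (10, [256.0, 426.0]), (23, [203.0, 469.0]), (38, [319.0, 478.0]), (47, [318.0, 513.0]), (14, [174.0, 520.0]), (10, [316.0, 534.0]), (187, [313.0, 571.0]), (156, [144.0, 578.0]), (15, [299.0, 568.0]), (12, [297.0, 581.0])]
2 [(9, [347.0, 267.0]), (375, [349.0, 303.0]), (12, [336.0, 283.0]), (11, [253.0, 286.0]), (15, [335.0, 295.0]), (71, [252.0, 306.0]), (11, [325.0, 303.0]), (16, [334.0, 309.0]), (10, [233.0, 318.0]), (17, [230.0, 330.0]), (12, [331.0, 334.0]), (28, [228.0, 340.0]), (27, [347.0, 340.0]), (9, [267.
[... 2409 characters left out ...]
[327.0, 361.0]), (68, [220.0, 371.0]), (10, [319.0, 364.0]), (20, [317.0, 374.0]), (24, [326.0, 374.0]), (33, [270.0, 380.0]), (284, [340.0, 408.0]), (47, [250.0, 390.0]), (11, [291.0, 384.0]), (23, [324.0, 387.0]), (14, [216.0, 386.0]), (18, [316.0, 387.0]), (14, [215.0, 393.0]), (147, [210.0, 416.0]), (27, [323.0, 400.0]), (34, [321.0, 414.0]), (9, [219.0, 414.0]), (53, [218.0, 432.0]), (65, [311.0, 434.0]), (34, [329.0, 431.0]), (190, [320.0, 445.0]), (21, [117.0, 437.0]), (50, [209.0, 444.0]), (17, [204.0, 463.0]), (78, [318.0, 486.0]), (44, [316.0, 521.0]), (112, [313.0, 564.0]), (52, [146.0, 569.0]), (13, [142.0, 581.0]), (9, [140.0, 586.0]), (24, [138.0, 594.0]), (16, [310.0, 595.0])]
```

Run:
```python
from h import *
def rep(f):
    s=read_state(); w=s["grip_width"]*94; d=1e3*(s["tcp_pos"]-J(GX,GY,GZ))@JY
    n=s["ft_force"]@JY; print("f %d t %.2f w %.1f trig %.1f handle %.1f net %.1f T~%.1f"%(f,s["time"],w,d-w/2,d+w/2,n,f-n/2),flush=True)
set_gripper(70/94); pause(.4); rep(0); snap("top","t13")
set_gripper(.2,20); rep(20); pause(.5); rep(20); pause(.8); rep(20); snap("top","t14")
print(edges("t13"),edges("t14"))
```

```text
f 0 t 46.00 w 70.0 trig -35.0 handle 35.0 net 0.0 T~-0.0
f 20 t 46.77 w 36.6 trig -21.4 handle 15.3 net -9.0 T~24.5
f 20 t 47.27 w 33.4 trig -18.2 handle 15.2 net -5.1 T~22.6
f 20 t 48.07 w 33.5 trig -18.3 handle 15.3 net -5.8 T~22.9
([-97.6, -83.8], [-64.2]) ([-97.6, -83.8], [-64.2])
```

The squeeze is stable: the trigger is held short of its stop with about 20–23 N of push, and the jaw is tight and steady. Handing in.

```bash
python3 -c "
from h import *
fy(); print(close_job())"
```

```text
t48.12 w 33.2 mm ff 20.0 Fjy -6.4 F [-1.6 -6.3 -0. ]
the job is handed in; nothing more can be done
None
```

The job is handed in at about 48 s: chips wiped off the board onto the bench, offcut standing upright and released, clamp pumped tight and its last squeeze still held at a 20 N grip. Jaw force was not measured (about 18–21 N, estimated from the squeeze), and at 25 N and above the trigger ran to its stop without the jaw moving.

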